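# Pull-test a pressed-in pin

## Robot

A 7-joint arm with a two-finger parallel gripper is mounted at the origin on a cart in front of the work surface, level with it; the furniture and walls round the work are solid. World frame = base frame: x ahead of the robot, y to its left, z up, the work surface at z = 0. Lengths are in m, angles in degrees, forces in N, time in s.
With the tool pointing down it reaches from about 0.425 to 0.875 m from the base axis. Payload 4.7 kg.
Tool frame: the origin (TCP) lies between the finger pads; the fingertips stand env.finger_overhang ahead of it and the grasp point (between the pads) lies 5 mm behind it (env.finger_overhang is the distance from the TCP to the fingertips, in m); z points along the fingers, y is the line along which they close (so a half turn about z gives the same grasp; the last joint's range is limited). The gripper opens to 87 mm and grips with 3 to 60 N. Pads are 19 mm wide; open, the fingers measure 117 mm over their backs; the gripper's body (75 mm by 190 mm) begins 51 mm behind the grasp point.
Start: joints at [-70.468, 18.392, -4.016, 83.108, 1.295, 78.541, -3.26], TCP at [0.209, 0.616, 0.237] pointing down, gripper open.
Joint ranges: [-163.93, 163.93], [-17.29, 119.83], [-79.2, 71.16], [3.27, 140.29], [-89.18, 269.18], [5.43, 117.66], [-154.24, 154.24]. Speed limits (degrees/s): [147.25, 147.25, 180, 180, 180, 180, 180].

## Interface

Orientations are given as [roll, pitch, yaw] about the fixed x, y, z axes, in that order (R = Rz(yaw) Ry(pitch) Rx(roll)).
In Python, from cell import telemetry, eyes, env, models gives the robot as it stands. The module is installed in compiled form; this text tells all that it offers.
- The arm moves only by the tool drive_tool, never from a script. Its arguments are lists of equal length, an entry for each row: "angular": the turn, a rotation vector about the tool's x, y, z in rad, a list of three; "delta_pos": the shift along the tool's x, y, z in cm, a list of three; "gripper": the finger opening in cm, from 0 to 8.7. A call has 1 to 20 rows; each row shifts and turns the commanded pose from where the row before left it, along the tool's axes as they then stand; what a row does not reach is not made up. A row lasts 1/10 s, in which the tool goes at most 50 mm and 8.59 degrees, less where a joint would pass 70% of its speed; a pose out of reach is approached as far as the arm can. A call with a gripper value outside its range is refused whole. The fingers move at their own pace and stop on an object; "squeeze" is the grip in N (left out, the last holds). Time passes only in rows, so rows that do not move let the fingers close. It gives the time, the measured TCP pose, the force, the opening and the grip force at its end, in the units of the state.
- telemetry.get_obs(): the state, without advancing time (a new reading comes with each control period).
- eyes.read_camera(name): name is "scene" or "top" or "wrist"; returns a dict with "pixels" (420x560x3 uint8, red, green, blue), "mtx" (3x3 intrinsics, pixels), "origin" and "orientation" of the camera in the world. Camera axes: x right, y down, z forward; pixel columns grow to the right and rows downward; lengths in m; the calibration is good to about 2 mm. The wrist camera is an equidistant fisheye: a pixel r from the principal point sees the ray r / f radians off the axis. A picture is of the moment at which its call begins. There is no depth.
- env.sign_off(): hands the job in; it is judged then, once.
Trained networks look in a picture, given as the dict that the camera call returned (one of the last four; its "shot" number tells which), for a name from the list of things; names that differ only in an ending like _2 or _b are one class to them, and where a whole thing is asked for, a point or a joint stands for the part that bears it (a point fixed in the world has none). Each returns a list of dicts, best first, with "p" (0 to 1); they miss things now and then, are a little off and sometimes report something else, mostly with a low value. They report only what shows in the picture. A call takes as long as a camera call.
- models.search_frame(picture, target): "centre" ([column, row] in pixels, amid what is visible of it).
- models.cut_out(picture, target): "pixels" (420x560 bool, what is visible of it) and "centre" ([column, row] in pixels, amid what is visible of it).
The state is a dict: "time_s": time; "qpos": joint angles; "joint_velocities": joint speeds; "effort": joint torques, N m; "tool_pos": TCP position; "tool_rot": TCP orientation; "force": force on the tool from outside, world axes, zero at the start; "wrist_torque": the same for the moment, N m; "grip_width": finger opening in m; "grasp_force": force on a finger pad.
Only numpy, scipy, OpenCV 4.12 (cv2) and the standard library are available. Lean on these libraries where they do the work, as an engineer would, in place of code of your own. Each camera call takes 0.05 s, during which the arm holds its last target. There are 200 camera calls.

## Task

Set the shorter of the two pin blocks into the nest of the pull tester, its pin lying out through the front slot, and let go of it. Then take it by the pin and draw straight out along the pin until the tester's pointer stands at the broad black mark (12 N), hold it there for two seconds without going well past the mark, and ease it back gently until the pointer is home, not letting the spring snap it back. Let go and leave the block in the nest, and leave the longer block where it is.

Things in the scene. Friction and masses are not known exactly. Their poses are not given: they have to be found in the camera images.
- short_block: the block to test: plain aluminium, 60 (x) x 44 (y) x 44 (z) mm, about 0.36 kg, lying on the mat. Origin: centre of its underside; x along the pin, z up. A steel pin is pressed into its -x face at mid height: neck 14 mm thick and 56 mm long, then a head 26 mm thick and 10 mm long that ends 96 mm from the origin. Carry it by the block, across its y width
- short_block_grip (a point): point on the axis of the short block's pin where it is well gripped, on the neck 34 mm out from the block's face (block frame: x = -64 mm, z = 22 mm)
- short_block_pin (a joint): how far the short block's pin has crept out of the block, m; 0 as pressed in, at most 0.015. It stays put below about 30 N and slides out above that
- long_block: the other pin block, not to be used: the same but 90 mm long (x) and too long for the nest; its pin's head ends 111 mm from its origin. Origin at the centre of its underside, pin towards its -x
- tester: pull tester fixed on the bench: dark base plate 200 (x) x 84 (y) x 10 mm, aluminium nest on it, behind it a grey housing 59 mm high at x = 56 to 98 mm. Origin under the nest's centre, at the plate's underside; z up; it is pulled towards -x. On the +y side a ledge 26 mm high (y = 42 to 56 mm, x = -22 to 42 mm) bears marks; the broad black one lies 20 mm in -x from where the pointer rests
- nest (a point): centre of the nest's floor, moves with the carriage, has the tester's axes; at rest 30 mm above the tester's origin. Open above; side lips 10 mm high, 52 mm apart (y); back wall 24 mm high at x = 34 mm; two front posts 38 mm high, faces at x = -34 and -43 mm, and between them a slot 24 mm wide for the pin. Seated, the block lies flat on the floor, pin out through the slot to -x
- carriage (a joint): travel of the nest and its pointer towards the tester's -x, m: 0 home, 0.020 pointer at the broad black mark, end stop at 0.034. A spring pulls it home: 2 N at 0 and 0.5 N more per mm, so 12 N at the mark; little friction

How it is judged (in metres and radians):
On the way, in this order (a step that is already met when the one before it is completed fails the run):
1. the short block lies flat in the nest, its pin out through the slot, released, with the carriage home (x of short_block in the frame of nest between -0.007 and 0.007 m and y of short_block in the frame of nest between -0.008 and 0.008 m and z of short_block in the frame of nest below 0.004 m and x of short_block_grip in the frame of nest below -0.045 m and contact force between the fingers and short_block below 0.1 N and value of joint carriage below 0.004 m), for 0.2 s.
2. gripped by the pin, the short block is drawn until the carriage has travelled 16.5 to 24 mm (pointer at the broad mark) and is held there for 1.2 s on end (value of joint carriage between 0.0165 and 0.024 m and distance between the grasp point and short_block_grip below 0.035 m and contact force between the fingers and short_block above 3 N and z of short_block in the frame of nest below 0.008 m), for 1.2 s.
At the end, for the whole second after the job is handed in: the carriage is home (within 4 mm), the short block lies at rest flat in the nest (within 7 mm along, 8 mm across and 4 mm in height of the nest's floor centre) with its pin out through the slot, the pin has not crept out by 3 mm, and the long block is within 20 mm of where it stood (value of joint carriage below 0.004 m and value of joint short_block_pin below 0.003 m and x of short_block in the frame of nest between -0.007 and 0.007 m and y of short_block in the frame of nest between -0.008 and 0.008 m and z of short_block in the frame of nest below 0.004 m and x of short_block_grip in the frame of nest below -0.045 m and linear speed of short_block below 0.02 m/s and distance of long_block from where it was at the start of the episode below 0.02 m); the robot touches nothing.
It fails at once if the carriage is pulled well past the mark (beyond 29 mm) (value of joint carriage above 0.029 m).
It fails at once if the spring snaps the carriage back (faster than 0.2 m/s) (velocity of joint carriage below -0.2 m/s).
It fails at once if the short block's pin is drawn out of its block by 3 mm (value of joint short_block_pin above 0.003 m).
It fails at once if the long block is moved by 20 mm (distance of long_block from where it was at the start of the episode above 0.02 m).
It also fails if it takes over 59 s, if anything falls off the work surface, if the arm or the gripper's body presses on something with over 40 N, if the wrist force passes 120 N, or if a joint passes its speed limit or range.

## Working session

There is one attempt and no reset: what is moved stays moved. The work goes in short steps, Python scripts to look and compute and a tool call to move; the robot and the scene stay as the last step left them, time stands still between calls to the robot, and variables do not carry over. Pictures are saved under pics/ and viewed, at most 13 in all, crops included, and the job is handed in when it is done.

Besides the shell and the picture viewer there is one more tool, called after "Emit:" in YAML: its name, and indented under it one key for each argument. drive_tool: Moves the arm, as the interface text tells. Its arguments: {"type":"object","properties":{"angular":{"type":"array","items":{"type":"array","items":{"type":"number"}}},"delta_pos":{"type":"array","items":{"type":"array","items":{"type":"number"}}},"gripper":{"type":"array","items":{"type":"number"}},"squeeze":{"type":"number"}},"required":["angular","delta_pos","gripper"]}

```bash
mkdir -p pics; cat > h.py <<'E'
import numpy as np, cv2
from cell import telemetry, eyes, env, models
from scipy.spatial.transform import Rotation as R
def cam(name):
    d=eyes.read_camera(name); return d
def save(d,f): cv2.imwrite('pics/'+f,cv2.cvtColor(d['pixels'],cv2.COLOR_RGB2BGR))
def rot(d):
    o=np.array(d['orientation'],float)
    return o if o.shape==(3,3) else R.from_euler('xyz',o,degrees=True).as_matrix()
def ground(d,uv,z):
    K=np.array(d['mtx']);uv=np.atleast_2d(np.array(uv,float))
    x=(uv[:,0]-K[0,2])/K[0,0];y=(uv[:,1]-K[1,2])/K[1,1]
    if d.get('fish'):
        r=np.hypot(x,y)+1e-12;s=np.sin(r)/r;v=np.c_[x*s,y*s,np.cos(r)]
    else: v=np.c_[x,y,np.ones(len(x))]
    v=v@rot(d).T;o=np.array(d['origin'])
    return o+v*((z-o[2])/v[:,2])[:,None]
E
python3 - <<'E'
from h import *
o=telemetry.get_obs();print(o['time_s'],o['tool_pos'],o['tool_rot'],env.finger_overhang)
for n in('top','scene'):
    d=cam(n);save(d,n+'0.png');print(n,d['mtx'],d['origin'],d['orientation'])
    for t in('short_block','long_block','tester','nest','short_block_grip'):
        r=models.cut_out(d,t)
        for q in r[:2]:
            print(t,round(q['p'],2),q['centre'],ground(d,q['centre'],0.03).round(3))
E
```

```text
0.0 [0.20853712 0.61506694 0.23542638] [-1.79887100e+02  5.84437088e-03  1.61277986e+02] 0.014
top [[452.84795784   0.         271.12273997]
 [  0.         452.84795784 212.42123011]
 [  0.           0.           1.        ]] [ 0.45008131 -0.17018572  1.00560956] [-175.39766704   -0.57783987  -91.20408211]
tester 0.62 [199.7, 162.8] [[ 0.64  -0.028  0.03 ]]
nest 0.83 [199.8, 176.4] [[ 0.61  -0.028  0.03 ]]
scene [[509.92692424   0.         280.75910361]
 [  0.         509.92692424 207.24304345]
 [  0.           0.           1.        ]] [0.11985515 0.45800815 0.47267704] [-119.18162897   -0.22606333 -146.96980226]
short_block 0.56 [294.1, 220.4] [[ 0.506 -0.182  0.03 ]]
long_block 0.66 [349.1, 184.3] [[ 0.49  -0.357  0.03 ]]
tester 0.58 [198.1, 254.0] [[ 0.576 -0.015  0.03 ]]
nest 0.97 [206.3, 245.6] [[ 0.581 -0.04   0.03 ]]
short_block_grip 0.59 [325.6, 223.2] [[ 0.457 -0.203  0.03 ]]
```

View pics/top0.png

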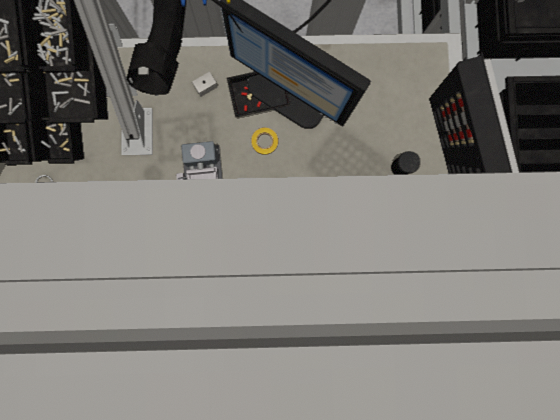

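View pics/scene0.png

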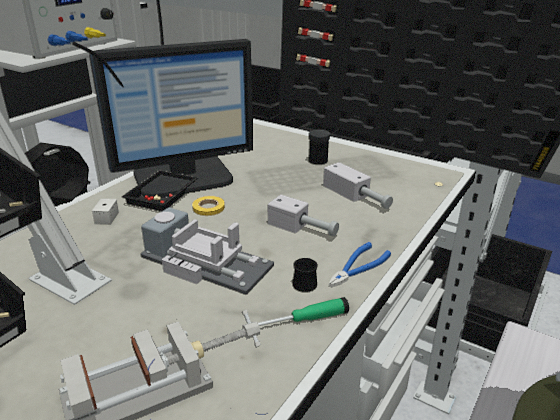

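The top view is half hidden by an overhead shelf. In the scene view the short block is at about (290,212) with its pin head at (332,228). The long block is at (345,180). The tester's nest is at (207,245), with its slot facing lower right.

```bash
python3 - <<'E'
from h import *
d=cam('scene')
def p(n,uv,z): print(n,ground(d,uv,z)[0].round(3))
# short block: head centre & block
p('sb bottom near corner',(269,225),0);p('head end centre',(333,229),.022);p('neck start',(306,222),.022)
p('top face centre',(287,204),.044)
p('lb head',(387,201),.022);p('lb neck start',(362,193),.022);
p('plate front corner R',(272,265),.01);p('plate near corner',(247,290),.01);p('plate left near',(141,253),.01)
p('post L top',(221,238),.068);p('post R top',(234,226),.068);p('bin tip',(38,180),.2);p('bin low',(10,330),.1)
p('vise far corner',(185,325),.08);p('vise',(212,385),.0);p('lamp base',(110,275),0)
t=cam('top')
def p(n,uv,z): print(n,ground(t,uv,z)[0].round(3))
for z in (0,.2,.4):p('binTop',(80,160),z);p('shelfedge',(280,178),z+.4);p('lamphead',(150,85),z+.2)
p('lampbase',(135,150),0)
p('housing tl',(182,143),.059);p('housing tr',(213,141),.059);p('plate',(222,179),.01)
w=cam('wrist');save(w,'w0.png');print(w['mtx'],w['origin'],w['orientation'])
E
```

```text
sb bottom near corner [ 0.562 -0.186  0.   ]
head end centre [ 0.444 -0.205  0.022]
neck start [ 0.493 -0.2    0.022]
top face centre [ 0.534 -0.202  0.044]
lb head [ 0.407 -0.348  0.022]
lb neck start [ 0.459 -0.352  0.022]
plate front corner R [ 0.481 -0.076  0.01 ]
plate near corner [ 0.477 -0.006  0.01 ]
plate left near [0.675 0.012 0.01 ]
post L top [ 0.536 -0.024  0.068]
post R top [ 0.541 -0.062  0.068]
bin tip [0.667 0.153 0.2  ]
bin low [0.575 0.274 0.1  ]
vise far corner [0.444 0.153 0.08 ]
vise [0.414 0.149 0.   ]
lamp base [0.682 0.07  0.   ]
binTop [0.657 0.243 0.   ]
shelfedge [ 0.545 -0.19   0.4  ]
lamphead [0.752 0.036 0.2  ]
binTop [0.616 0.161 0.2  ]
shelfedge [ 0.514 -0.184  0.6  ]
lamphead [ 0.677 -0.015  0.4  ]
binTop [0.575 0.079 0.4  ]
shelfedge [ 0.482 -0.177  0.8  ]
lamphead [ 0.602 -0.066  0.6  ]
lampbase [0.678 0.121 0.   ]
housing tl [0.677 0.004 0.059]
housing tr [ 0.681 -0.061  0.059]
plate [ 0.607 -0.075  0.01 ]
[[325.1922621    0.         279.4907664 ]
 [  0.         325.1922621  208.91289558]
 [  0.           0.           1.        ]] [0.13795992 0.63980133 0.3842984 ] [ 1.64226955e+02 -1.70316507e-02  7.13108929e+01]
```

View pics/w0.png

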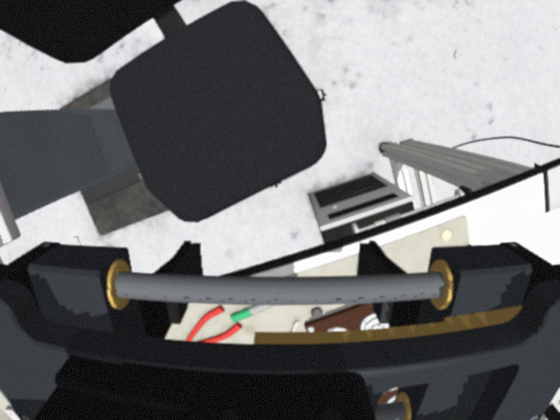

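The wrist view only shows the floor and stool from the start pose, and it looks outward, away from the fingers. I'll measure with the scene camera on an enlarged crop.

```bash
python3 - <<'E'
from h import *
ims=[cam('scene')['pixels'].astype(float) for _ in range(4)]
im=np.mean(ims,0).astype(np.uint8)[:,:,::-1]
c=im[185:300,135:345]
c=cv2.resize(c,None,fx=3.8,fy=3.8,interpolation=cv2.INTER_CUBIC)
for i in range(0,210,20): cv2.putText(c,str(135+i),(int(i*3.8),10),0,.35,(0,0,255),1); cv2.line(c,(int(i*3.8),12),(int(i*3.8),18),(0,0,255),1)
for i in range(0,115,20): cv2.putText(c,str(185+i),(0,int(i*3.8)+4),0,.35,(0,0,255),1)
cv2.imwrite('pics/crop1.png',c)
E
```

```text
(no output)
```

View pics/crop1.png

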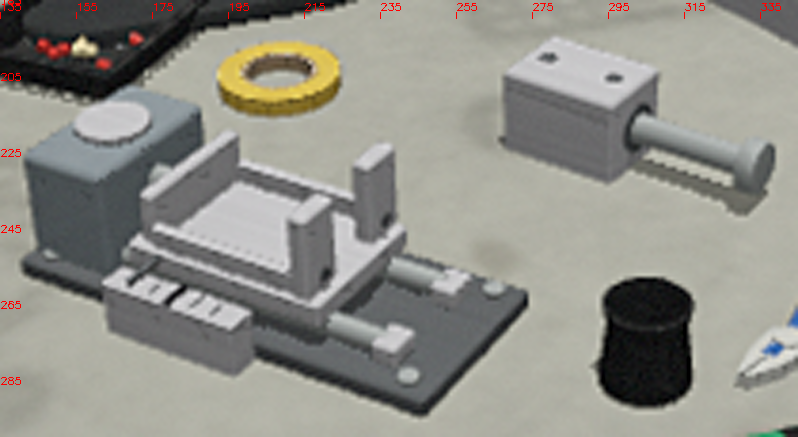

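The crop shows the short block's top corners clearly, and also the tester's plate corners, ledge and posts. I'll fit both poses from these points.

```bash
cat > fit.py <<'E'
from h import *
from scipy.optimize import least_squares
d=cam('scene');K=np.array(d['mtx']);Rc=rot(d);oc=np.array(d['origin'])
def proj(P):
    v=(P-oc)@Rc; return np.c_[K[0,0]*v[:,0]/v[:,2]+K[0,2],K[1,1]*v[:,1]/v[:,2]+K[1,2]]
def fit(pts,x0):
    P=np.array([p[0] for p in pts],float)/1000;U=np.array([p[1] for p in pts],float)/3.8+[134.6,184.6]
    W=lambda q:np.c_[q[0]+np.cos(q[2])*P[:,0]-np.sin(q[2])*P[:,1],q[1]+np.sin(q[2])*P[:,0]+np.cos(q[2])*P[:,1],P[:,2]]
    s=least_squares(lambda q:(proj(W(q))-U).ravel(),x0,loss='soft_l1')
    print(s.x[:2].round(4),np.degrees(s.x[2]).round(2));print((proj(W(s.x))-U).round(1).tolist());return s.x
E
python3 - <<'E'
from fit import *
fit([((30,22,44),(503,75)),((-30,22,44),(613,97)),((-30,-22,44),(659,72)),((30,-22,44),(555,39)),((30,22,0),(503,143)),((-30,22,0),(609,182)),((-96,0,9),(757,188)),((-96,0,35),(768,143))],[.54,-.195,.1])
fit([((-100,42,10),(420,408)),((-100,-42,10),(527,292)),((100,42,10),(24,265)),((42,56,26),(105,290)),((-22,56,26),(236,326)),((-22,42,26),(250,315)),((-43,12,68),(333,200))],[.578,-.033,.06])
E
```

```text
[ 0.5375 -0.2101] -0.5
[[-0.4, -2.3], [-0.3, 1.4], [0.8, -2.3], [-0.2, -2.4], [-0.1, 1.3], [0.3, 1.0], [1.1, 0.7], [-0.9, -0.6]]
[ 0.5791 -0.0358] 4.49
[[0.9, -0.3], [1.2, 0.5], [-1.3, -0.8], [-1.2, -1.1], [-1.5, 1.7], [0.6, -0.4], [0.5, 0.1]]
```

```bash
cat > plan.py <<'E'
from h import *
# rows from current commanded (approx measured) pose through world waypoints [x,y,z,yaw], tool pointing down
def plan(wps,n,start=None):
    o=telemetry.get_obs();p=np.array(o['tool_pos']);Rm=R.from_euler('xyz',o['tool_rot'],degrees=True)
    D,A=[],[]
    for w,k in zip(wps,n):
        Rt=R.from_euler('xyz',[180,0,w[3]],degrees=True)
        rv=(Rm.inv()*Rt).as_rotvec()
        if rv[2]<0 and abs(rv[2])>3: rv=rv*(1-2*np.pi/np.linalg.norm(rv))
        dp=(np.array(w[:3])-p)/k
        for i in range(k):
            D.append((Rm.inv().apply(dp)*100).round(2).tolist());A.append((rv/k).round(3).tolist())
            Rm=Rm*R.from_rotvec(np.array(A[-1]));p=p+dp
    print('D',D);print('A',A)
E
python3 - <<'E'
from plan import *
plan([[.36,.34,.25,110],[.44,.08,.25,50],[.49,-.16,.25,4]],[7,7,6])
E
```

```text
D [[-3.31, -3.03, -0.19], [-3.67, -2.59, -0.19], [-3.97, -2.1, -0.19], [-4.21, -1.57, -0.19], [-4.37, -1.02, -0.19], [-4.47, -0.46, -0.19], [-4.49, 0.12, -0.19], [-3.88, -0.19, 0.0], [-3.87, 0.39, 0.0], [-3.77, 0.96, 0.0], [-3.58, 1.5, 0.0], [-3.32, 2.02, 0.0], [-2.98, 2.49, 0.0], [-2.58, 2.91, 0.0], [-2.54, 3.2, 0.0], [-2.09, 3.51, 0.0], [-1.6, 3.76, 0.0], [-1.08, 3.94, 0.0], [-0.55, 4.05, 0.0], [-0.0, 4.09, 0.0]]
A [[0.0, 0.0, 0.128], [0.0, 0.0, 0.128], [0.0, 0.0, 0.128], [0.0, 0.0, 0.128], [0.0, 0.0, 0.128], [0.0, 0.0, 0.128], [0.0, 0.0, 0.128], [0.0, -0.0, 0.149], [0.0, -0.0, 0.149], [0.0, -0.0, 0.149], [0.0, -0.0, 0.149], [0.0, -0.0, 0.149], [0.0, -0.0, 0.149], [0.0, -0.0, 0.149], [0.0, -0.0, 0.134], [0.0, -0.0, 0.134], [0.0, -0.0, 0.134], [0.0, -0.0, 0.134], [0.0, -0.0, 0.134], [0.0, -0.0, 0.134]]
```

```bash
cat > sil.py <<'E'
from fit import *
from scipy.optimize import minimize
def box(x0,x1,y,z0,z1): return np.array([(a,b,c) for a in(x0,x1) for b in(-y,y) for c in(z0,z1)])/1000
def cyl(x0,x1,r): return np.array([(a,r*np.cos(t),22+r*np.sin(t)) for a in(x0,x1) for t in np.arange(0,6.28,.3)])/1000
PARTS=[box(-30,30,22,0,44),cyl(-86,-30,7),cyl(-96,-86,13)]
S=4
def render(q,z=0):
    m=np.zeros((420*S,560*S),np.uint8)
    for P in PARTS:
        W=np.c_[q[0]+np.cos(q[2])*P[:,0]-np.sin(q[2])*P[:,1],q[1]+np.sin(q[2])*P[:,0]+np.cos(q[2])*P[:,1],P[:,2]+z]
        h=cv2.convexHull(((proj(W)+.5)*S).astype(np.float32)).round().astype(np.int32); cv2.fillConvexPoly(m,h,1)
    return cv2.resize(m.astype(np.float32),(560,420),interpolation=cv2.INTER_AREA)
def silfit(mask,x0,z=0):
    f=lambda s:np.abs(render(np.array(x0)+np.array(s)*[.005,.005,.05],z)-mask).sum()
    r=minimize(f,[0,0,0],method='Nelder-Mead',options=dict(initial_simplex=[[0,0,0],[1,0,0],[0,1,0],[0,0,1]],xatol=.01,fatol=.1))
    q=np.array(x0)+r.x*[.005,.005,.05]
    print(q[:2].round(4),np.degrees(q[2]).round(2),'err px',round(r.fun,1),'of',mask.sum());return q
E
python3 - <<'E'
from sil import *
for i in range(3):
    d=cam('scene');r=models.cut_out(d,'short_block')
    if r: m=r[0]['pixels'].astype(float);silfit(m,[.538,-.207,0.02])
# colour-based refinement view
g=d['pixels'][190:242,262:346].astype(np.float32)
q=silfit(m,[.538,-.207,.02]); rr=render(q)
c=cv2.resize(d['pixels'][185:245,255:350][:,:,::-1],None,fx=8,fy=8,interpolation=cv2.INTER_CUBIC)
for mm,col in((rr,(0,0,255)),(m,(0,255,0))):
    k=cv2.resize((mm[185:245,255:350]).astype(np.float32),None,fx=8,fy=8,interpolation=cv2.INTER_LINEAR)
    cs,_=cv2.findContours((k>.5).astype(np.uint8),0,2);cv2.drawContours(c,cs,-1,col,1)
cv2.imwrite('pics/sil.png',c)
E
```

```text
[ 0.5367 -0.2066] 0.69 err px 192.3 of 1471.0
[ 0.5379 -0.2071] 0.84 err px 210.6 of 1449.0
[ 0.5379 -0.2071] 0.84 err px 210.6 of 1449.0
```

View pics/sil.png

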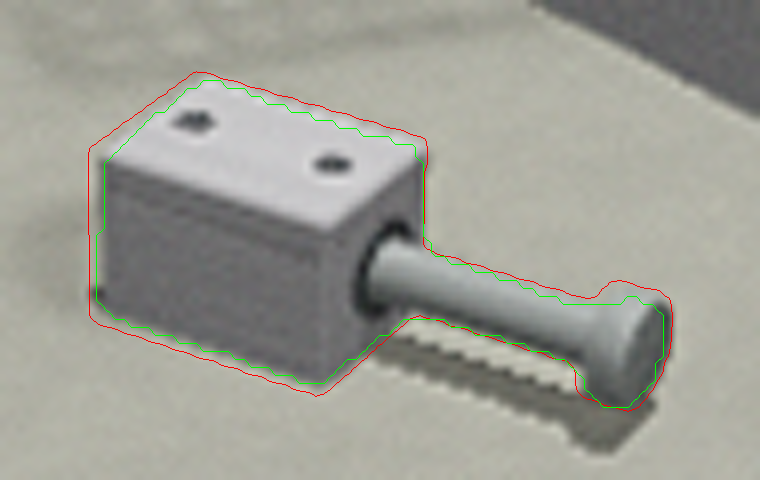

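Emit:
drive_tool:
  delta_pos:
    - [-3.31, -3.03, -0.19]
    - [-3.67, -2.59, -0.19]
    - [-3.97, -2.1, -0.19]
    - [-4.21, -1.57, -0.19]
    - [-4.37, -1.02, -0.19]
    - [-4.47, -0.46, -0.19]
    - [-4.49, 0.12, -0.19]
    - [-3.88, -0.19, 0]
    - [-3.87, 0.39, 0]
    - [-3.77, 0.96, 0]
    - [-3.58, 1.5, 0]
    - [-3.32, 2.02, 0]
    - [-2.98, 2.49, 0]
    - [-2.58, 2.91, 0]
    - [-2.54, 3.2, 0]
    - [-2.09, 3.51, 0]
    - [-1.6, 3.76, 0]
    - [-1.08, 3.94, 0]
    - [-0.55, 4.05, 0]
    - [0, 4.09, 0]
  angular:
    - [0, 0, 0.128]
    - [0, 0, 0.128]
    - [0, 0, 0.128]
    - [0, 0, 0.128]
    - [0, 0, 0.128]
    - [0, 0, 0.128]
    - [0, 0, 0.128]
    - [0, 0, 0.149]
    - [0, 0, 0.149]
    - [0, 0, 0.149]
    - [0, 0, 0.149]
    - [0, 0, 0.149]
    - [0, 0, 0.149]
    - [0, 0, 0.149]
    - [0, 0, 0.134]
    - [0, 0, 0.134]
    - [0, 0, 0.134]
    - [0, 0, 0.134]
    - [0, 0, 0.134]
    - [0, 0, 0.134]
  gripper: [8.7, 8.7, 8.7, 8.7, 8.7, 8.7, 8.7, 8.7, 8.7, 8.7, 8.7, 8.7, 8.7, 8.7, 8.7, 8.7, 8.7, 8.7, 8.7, 8.7]

```text
time_s: 3.35
tool_pos: [0.4903, -0.1616, 0.2503]
tool_rot: [-180.0, -0.1, 3.8]
force: [0.8, 0.7, -0.3]
grip_width: 0.087
grasp_force: 0.0
```

The silhouette fits the short block well, at (0.5375, -0.207) with yaw about 0.8°. The arm is hovering beside it. Next I'll go above the block and down around it.

Emit:
drive_tool:
  delta_pos:
    - [1.15, 1.15, 0]
    - [1.15, 1.15, 0]
    - [1.15, 1.15, 0]
    - [1.15, 1.15, 0]
    - [0, 0, 3]
    - [0, 0, 3]
    - [0, 0, 3]
    - [0, 0, 3]
    - [0, 0, 3]
    - [0, 0, 2.5]
    - [0, 0, 2]
    - [0, 0, 1.3]
    - [0, 0, 1]
    - [0, 0, 0]
  angular:
    - [0, 0, 0.013]
    - [0, 0, 0.013]
    - [0, 0, 0.013]
    - [0, 0, 0.013]
    - [0, 0, 0]
    - [0, 0, 0]
    - [0, 0, 0]
    - [0, 0, 0]
    - [0, 0, 0]
    - [0, 0, 0]
    - [0, 0, 0]
    - [0, 0, 0]
    - [0, 0, 0]
    - [0, 0, 0]
  gripper: [8.7, 8.7, 8.7, 8.7, 8.7, 8.7, 8.7, 8.7, 8.7, 8.7, 8.7, 8.7, 8.7, 8.7]

```text
time_s: 4.75
tool_pos: [0.5379, -0.2032, 0.031]
tool_rot: [-180.0, 0.1, 1.1]
force: [0.3, 0.1, -0.2]
grip_width: 0.0867
grasp_force: 0.0
```

```bash
python3 - <<'E'
from h import *
a=cam('scene');b=cam('wrist');save(a,'s1.png')
o=np.hstack([a['pixels'][100:400,150:450],b['pixels'][60:360:,60:500]])
cv2.imwrite('pics/j1.png',o[:,:,::-1])
E
```

```text
(no output)
```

View pics/j1.png

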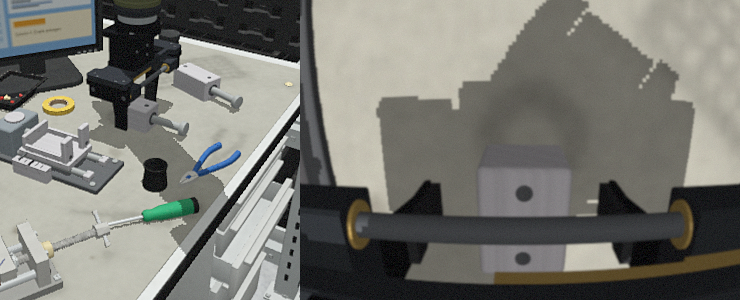

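The block sits between the open fingers. In the wrist view it is at about (525,210), roughly centred. Closing on it and lifting.

Emit:
drive_tool:
  delta_pos:
    - [0, 0.3, 0]
    - [0, 0, 0]
    - [0, 0, 0]
    - [0, 0, 0]
    - [0, 0, 0]
    - [0, 0, 0]
    - [0, 0, 0]
    - [0, 0, 0]
    - [0, 0, 0]
    - [0, 0, 0]
    - [0, 0, -1]
    - [0, 0, -2]
    - [0, 0, -3]
    - [0, 0, -3]
    - [0, 0, -1]
    - [0, 0, 0]
  angular:
    - [0, 0, 0]
    - [0, 0, 0]
    - [0, 0, 0]
    - [0, 0, 0]
    - [0, 0, 0]
    - [0, 0, 0]
    - [0, 0, 0]
    - [0, 0, 0]
    - [0, 0, 0]
    - [0, 0, 0]
    - [0, 0, 0]
    - [0, 0, 0]
    - [0, 0, 0]
    - [0, 0, 0]
    - [0, 0, 0]
    - [0, 0, 0]
  gripper: [6, 4.5, 4, 4, 4, 4, 4, 4, 4, 4, 4, 4, 4, 4, 4, 4]
  squeeze: 30

```text
time_s: 6.45
tool_pos: [0.5394, -0.2071, 0.1333]
tool_rot: [180.0, -0.2, 1.1]
force: [0.6, 0.3, -3.8]
grip_width: 0.0436
grasp_force: 29.9
```

```bash
python3 - <<'E'
from sil import *
o=telemetry.get_obs();t=o['tool_pos'];print(t,o['tool_rot'],o['grip_width'])
d=cam('scene');save(d,'s2.png')
for q in models.cut_out(d,'short_block')[:2]:
    m=q['pixels'].astype(float);print(q['p'],q['centre'],m.sum())
q=[t[0],t[1],np.radians(o['tool_rot'][2])]
im=d['pixels'].copy()
for dx in (0,):
    cs,_=cv2.findContours((render(q,t[2]-.031)>.5).astype(np.uint8),0,2);cv2.drawContours(im,cs,-1,(255,0,0),1)
c=im[110:260,130:400];cv2.imwrite('pics/s2c.png',cv2.resize(c[:,:,::-1],None,fx=2.9,fy=2.9,interpolation=cv2.INTER_CUBIC))
E
```

```text
[ 0.53843594 -0.20644953  0.1316603 ] [-1.79990867e+02 -2.38293545e-02  1.13786727e+00] 0.04395602446765354
0.56 [298.4, 168.2] 1355.0
```

View pics/s2c.png

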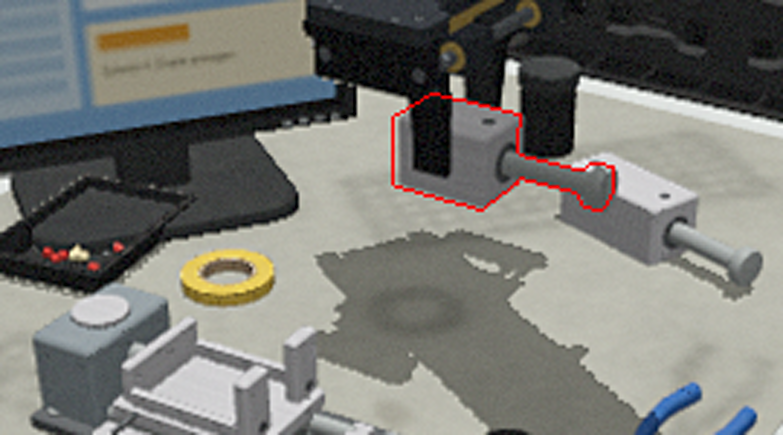

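The block is held squarely. The model outline at the TCP pose matches the picture at (455,150) in the crop. Carrying it over the nest.

Emit:
drive_tool:
  delta_pos:
    - [0.5, -1.7, 0]
    - [0.85, -2.8, 0]
    - [0.85, -2.8, 0]
    - [0.85, -2.8, 0]
    - [0.85, -2.8, 0]
    - [0.7, -2.4, 0]
    - [0.4, -1.56, 0]
    - [0, 0, 0]
    - [0, 0, 0]
    - [0, 0, 0]
  angular:
    - [0, 0, -0.0085]
    - [0, 0, -0.0085]
    - [0, 0, -0.0085]
    - [0, 0, -0.0085]
    - [0, 0, -0.0085]
    - [0, 0, -0.0085]
    - [0, 0, -0.0085]
    - [0, 0, 0]
    - [0, 0, 0]
    - [0, 0, 0]
  gripper: [4, 4, 4, 4, 4, 4, 4, 4, 4, 4]

```text
time_s: 7.6
tool_pos: [0.5805, -0.038, 0.1318]
tool_rot: [179.9, 0.0, 4.4]
force: [-0.6, -0.2, -3.5]
grip_width: 0.0439
grasp_force: 29.9
```

```bash
python3 - <<'E'
from sil import *
o=telemetry.get_obs();t=o['tool_pos'];print(t,o['tool_rot'])
im=cam('scene')['pixels'].copy()
c=im[160:300,130:330];c=cv2.resize(c[:,:,::-1],None,fx=4,fy=4,interpolation=cv2.INTER_CUBIC)
def pl(P,q,col):
    P=np.array(P,float)/1000
    W=np.c_[q[0]+np.cos(q[2])*P[:,0]-np.sin(q[2])*P[:,1],q[1]+np.sin(q[2])*P[:,0]+np.cos(q[2])*P[:,1],P[:,2]]
    u=((proj(W)-[130,160]+.5)*4).round().astype(np.int32);cv2.polylines(c,[u],True,col,1)
q=[.5791,-.0358,np.radians(4.49)]
pl([(-100,42,10),(-100,-42,10),(100,-42,10),(100,42,10)],q,(0,0,255))
pl([(-43,12,68),(-34,12,68),(-34,12,30),(-43,12,30)],q,(0,0,255))
pl([(-43,-12,68),(-34,-12,68),(-34,-12,30),(-43,-12,30)],q,(0,255,0))
pl([(34,26,54),(34,-26,54),(34,-26,30),(34,26,30)],q,(255,0,0))
pl([(-22,42,26),(-22,56,26),(42,56,26),(42,42,26)],q,(255,0,0))
k=[t[0],t[1],np.radians(o['tool_rot'][2])];z=(t[2]-.031)*1000
pl([(-30,22,z),(-30,-22,z),(-30,-22,z+44),(-30,22,z+44)],k,(0,0,255))
cv2.imwrite('pics/s3.png',c)
E
```

```text
[ 0.58056202 -0.03801223  0.13183858] [1.79954066e+02 1.23978941e-02 4.37390777e+00]
```

View pics/s3.png

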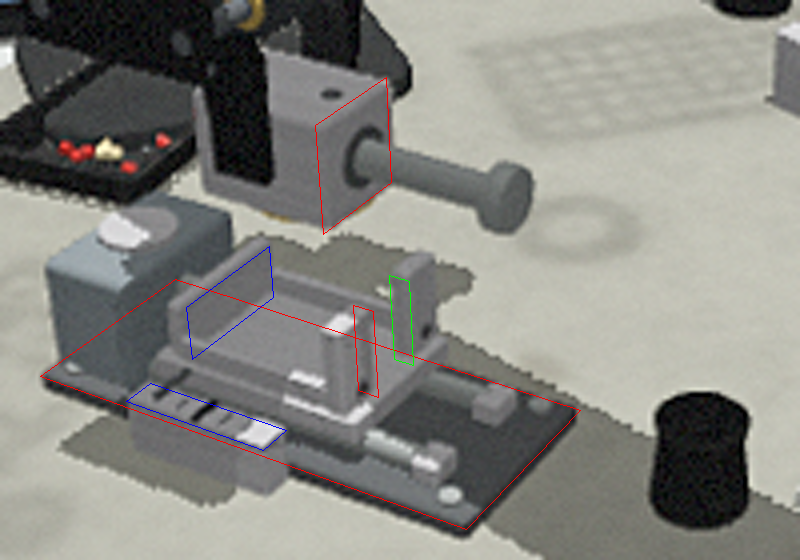

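The overlays of plate, ledge, posts and back wall agree with the picture, and the block hangs about 2 mm off the nest centre. I'll correct that and lower it.

Emit:
drive_tool:
  delta_pos:
    - [-0.13, -0.21, 0]
    - [0, 0, 0]
    - [0, 0, 1]
    - [0, 0, 1.5]
    - [0, 0, 1.5]
    - [0, 0, 1]
    - [0, 0, 0.6]
    - [0, 0, 0.4]
    - [0, 0, 0.2]
    - [0, 0, 0.1]
    - [0, 0, 0]
    - [0, 0, 0]
  angular:
    - [0, 0, 0]
    - [0, 0, 0]
    - [0, 0, 0]
    - [0, 0, 0]
    - [0, 0, 0]
    - [0, 0, 0]
    - [0, 0, 0]
    - [0, 0, 0]
    - [0, 0, 0]
    - [0, 0, 0]
    - [0, 0, 0]
    - [0, 0, 0]
  gripper: [4, 4, 4, 4, 4, 4, 4, 4, 4, 4, 4, 4]

```text
time_s: 8.9
tool_pos: [0.5796, -0.0339, 0.069]
tool_rot: [180.0, -0.0, 4.5]
force: [1.6, -0.1, -4.0]
grip_width: 0.044
grasp_force: 29.9
```

Emit:
drive_tool:
  delta_pos:
    - [0, 0, 0.2]
    - [0, 0, 0.2]
    - [0, 0, 0.1]
    - [0, 0, 0.1]
    - [0, 0, 0]
    - [0, 0, 0]
  angular:
    - [0, 0, 0]
    - [0, 0, 0]
    - [0, 0, 0]
    - [0, 0, 0]
    - [0, 0, 0]
    - [0, 0, 0]
  gripper: [4, 4, 4, 4, 4, 4]

```text
time_s: 9.5
tool_pos: [0.5796, -0.0338, 0.0628]
tool_rot: [-180.0, -0.0, 4.5]
force: [1.6, 0.2, -4.1]
grip_width: 0.0437
grasp_force: 29.9
```

Emit:
drive_tool:
  delta_pos:
    - [0, 0, 0.1]
    - [0, 0, 0.1]
    - [0, 0, 0]
    - [0, 0, 0]
  angular:
    - [0, 0, 0]
    - [0, 0, 0]
    - [0, 0, 0]
    - [0, 0, 0]
  gripper: [4, 4, 4, 4]

```text
time_s: 9.9
tool_pos: [0.5797, -0.0338, 0.0618]
tool_rot: [-180.0, -0.0, 4.5]
force: [-1.1, 0.0, 5.7]
grip_width: 0.0434
grasp_force: 29.9
```

```bash
python3 - <<'E'
from h import *
print(telemetry.get_obs()['force'],telemetry.get_obs()['tool_pos'])
im=cam('scene')['pixels']
c=im[160:300,130:330];c=cv2.resize(c[:,:,::-1],None,fx=4,fy=4,interpolation=cv2.INTER_CUBIC);cv2.imwrite('pics/s4.png',c)
E
```

```text
[-1.05047632  0.03852553  5.68429383] [ 0.57967354 -0.0338455   0.06183286]
```

View pics/s4.png

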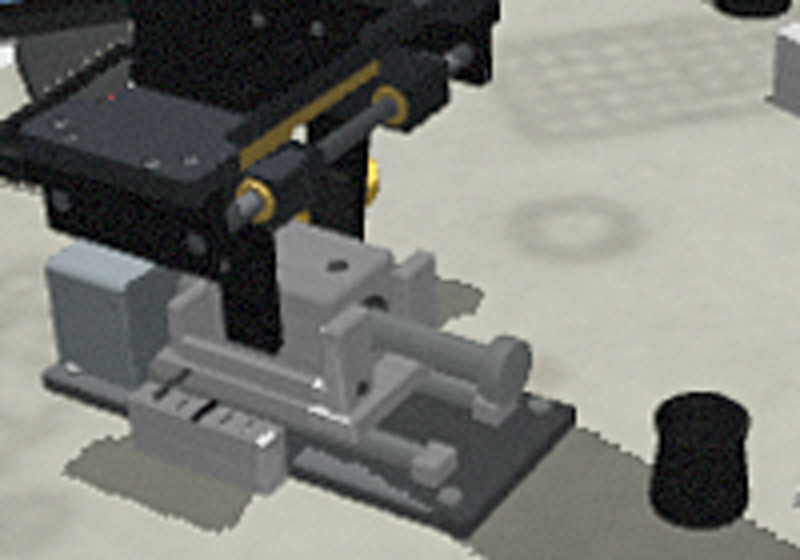

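The block lies on the nest floor with its pin out through the slot (upward force +5.7 N). Releasing, lifting clear and moving over the pin.

Emit:
drive_tool:
  delta_pos:
    - [0, 0, -0.1]
    - [0, 0, 0]
    - [0, 0, 0]
    - [0, 0, 0]
    - [0, 0, 0]
    - [0, 0, -1]
    - [0, 0, -2]
    - [0, 0, -2.5]
    - [0, 0, -1.5]
    - [-1.5, 0, 0]
    - [-2.5, 0, 0]
    - [-2, 0, 0]
    - [-0.4, 0, 0]
    - [0, 0, 0]
    - [0, 0, 0]
  angular:
    - [0, 0, 0]
    - [0, 0, 0]
    - [0, 0, 0]
    - [0, 0, 0]
    - [0, 0, 0]
    - [0, 0, 0]
    - [0, 0, 0]
    - [0, 0, 0]
    - [0, 0, 0]
    - [0, 0, 0]
    - [0, 0, 0]
    - [0, 0, 0]
    - [0, 0, 0]
    - [0, 0, 0]
    - [0, 0, 0]
  gripper: [5, 6, 7, 7, 7, 7, 7, 7, 7, 6, 5, 4.5, 4.5, 4.5, 4.5]

```text
time_s: 11.45
tool_pos: [0.5168, -0.0387, 0.1323]
tool_rot: [-180.0, -0.1, 4.6]
force: [-0.7, 0.1, 0.3]
grip_width: 0.0459
grasp_force: 0.0
```

```bash
python3 - <<'E'
from sil import *
print(telemetry.get_obs()['tool_pos'])
d=cam('scene');im=d['pixels']
c=im[160:300,130:330];c=cv2.resize(c[:,:,::-1],None,fx=4,fy=4,interpolation=cv2.INTER_CUBIC)
def pl(P,q,col):
    P=np.array(P,float)/1000
    W=np.c_[q[0]+np.cos(q[2])*P[:,0]-np.sin(q[2])*P[:,1],q[1]+np.sin(q[2])*P[:,0]+np.cos(q[2])*P[:,1],P[:,2]]
    u=((proj(W)-[130,160]+.5)*4).round().astype(np.int32);cv2.polylines(c,[u],False,col,1)
pl([(30,22,74),(-30,22,74),(-30,-22,74)],[.5791,-.0358,np.radians(4.49)],(0,0,255))
pl([(-30,0,52),(-96,0,52)],[.5791,-.0358,np.radians(4.49)],(0,0,255))
cv2.imwrite('pics/s5.png',c)
E
```

```text
[ 0.51673044 -0.03874574  0.13216924]
```

View pics/s5.png

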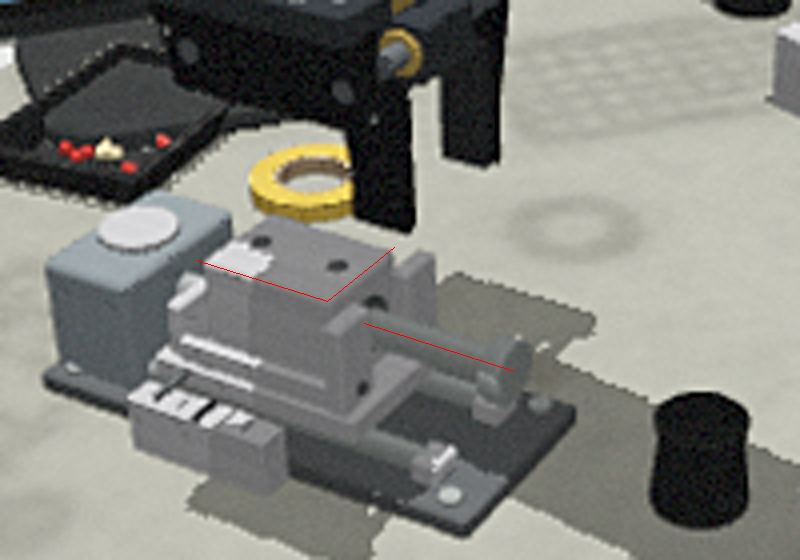

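The block lies flat and central in the nest, with its pin through the slot. The fingers are above the neck. Lowering and gripping.

Emit:
drive_tool:
  delta_pos:
    - [0, 0, 1.5]
    - [0, 0, 2]
    - [0, 0, 2]
    - [0, 0, 1.5]
    - [0, 0, 1]
    - [0, 0, 0.5]
    - [0, 0, 0]
    - [0, 0, 0]
    - [0, 0, 0]
    - [0, 0, 0]
    - [0, 0, 0]
    - [0, 0, 0]
    - [0, 0, 0]
    - [0, 0, 0]
  angular:
    - [0, 0, 0]
    - [0, 0, 0]
    - [0, 0, 0]
    - [0, 0, 0]
    - [0, 0, 0]
    - [0, 0, 0]
    - [0, 0, 0]
    - [0, 0, 0]
    - [0, 0, 0]
    - [0, 0, 0]
    - [0, 0, 0]
    - [0, 0, 0]
    - [0, 0, 0]
    - [0, 0, 0]
  gripper: [4.5, 4.5, 4.5, 4.5, 4.5, 4.5, 3, 2, 1.5, 1, 0.9, 0.9, 0.9, 0.9]
  squeeze: 45

```text
time_s: 12.95
tool_pos: [0.5159, -0.0388, 0.0471]
tool_rot: [-180.0, -0.0, 4.5]
force: [-0.7, 0.1, 3.0]
grip_width: 0.0128
grasp_force: 45.0
```

Emit:
drive_tool:
  delta_pos:
    - [-0.1, 0, 0]
    - [-0.1, 0, 0]
    - [-0.1, 0, 0]
    - [-0.1, 0, 0]
    - [-0.1, 0, 0]
    - [-0.1, 0, 0]
    - [-0.1, 0, 0]
    - [-0.1, 0, 0]
    - [-0.1, 0, 0]
    - [-0.1, 0, 0]
    - [-0.1, 0, 0]
    - [-0.1, 0, 0]
    - [0, 0, 0]
    - [0, 0, 0]
  angular:
    - [0, 0, 0]
    - [0, 0, 0]
    - [0, 0, 0]
    - [0, 0, 0]
    - [0, 0, 0]
    - [0, 0, 0]
    - [0, 0, 0]
    - [0, 0, 0]
    - [0, 0, 0]
    - [0, 0, 0]
    - [0, 0, 0]
    - [0, 0, 0]
    - [0, 0, 0]
    - [0, 0, 0]
  gripper: [0.9, 0.9, 0.9, 0.9, 0.9, 0.9, 0.9, 0.9, 0.9, 0.9, 0.9, 0.9, 0.9, 0.9]

```text
time_s: 14.35
tool_pos: [0.5052, -0.0398, 0.0473]
tool_rot: [180.0, -0.2, 4.6]
force: [6.9, 0.5, -0.9]
grip_width: 0.0128
grasp_force: 45.0
```

```bash
python3 - <<'E'
from h import *
print(telemetry.get_obs()['tool_pos'],telemetry.get_obs()['force'])
a=cam('scene')['pixels'];save(cam('scene'),'p1.png')
E
```

```text
[ 0.50518607 -0.03984459  0.04729722] [ 6.85984148  0.45212811 -0.92940702]
```

Emit:
drive_tool:
  delta_pos:
    - [-0.1, 0, 0]
    - [-0.1, 0, 0]
    - [-0.1, 0, 0]
    - [-0.1, 0, 0]
    - [-0.1, 0, 0]
    - [-0.1, 0, 0]
    - [-0.1, 0, 0]
    - [0, 0, 0]
    - [0, 0, 0]
  angular:
    - [0, 0, 0]
    - [0, 0, 0]
    - [0, 0, 0]
    - [0, 0, 0]
    - [0, 0, 0]
    - [0, 0, 0]
    - [0, 0, 0]
    - [0, 0, 0]
    - [0, 0, 0]
  gripper: [0.9, 0.9, 0.9, 0.9, 0.9, 0.9, 0.9, 0.9, 0.9]

```text
time_s: 15.35
tool_pos: [0.4992, -0.0404, 0.0474]
tool_rot: [180.0, -0.3, 4.6]
force: [10.8, 0.6, -4.3]
grip_width: 0.0127
grasp_force: 45.0
```

```bash
python3 - <<'E'
from h import *
print(telemetry.get_obs()['tool_pos'],telemetry.get_obs()['force'])
p=cv2.imread('pics/p1.png');s0=cv2.imread('pics/scene0.png');d=cam('scene');save(d,'p2.png');n=cv2.imread('pics/p2.png')
f=lambda i:cv2.resize(i[240:290,150:240],None,fx=6,fy=6,interpolation=cv2.INTER_CUBIC)
g=cv2.resize(n[215:290,150:290],None,fx=5.7,fy=5.7,interpolation=cv2.INTER_CUBIC)[:300-0]
cv2.imwrite('pics/cmp.png',cv2.resize(np.vstack([f(s0),f(n)]),(540,600)))
# carriage shift: template matching of the +y post outer/bottom zone
T=s0[252:272,205:228]
for nm,i in(('p1',p),('p2',n)):
    r=cv2.matchTemplate(i[240:300,195:260],T,cv2.TM_CCOEFF_NORMED);_,v,_,l=cv2.minMaxLoc(r);print(nm,v,l[0]+195-205,l[1]+240-252)
E
```

```text
[ 0.49920162 -0.04035105  0.04736049] [10.83567514  0.56518814 -4.27203496]
p1 0.7074894905090332 5 3
p2 0.7326328754425049 9 4
```

View pics/cmp.png

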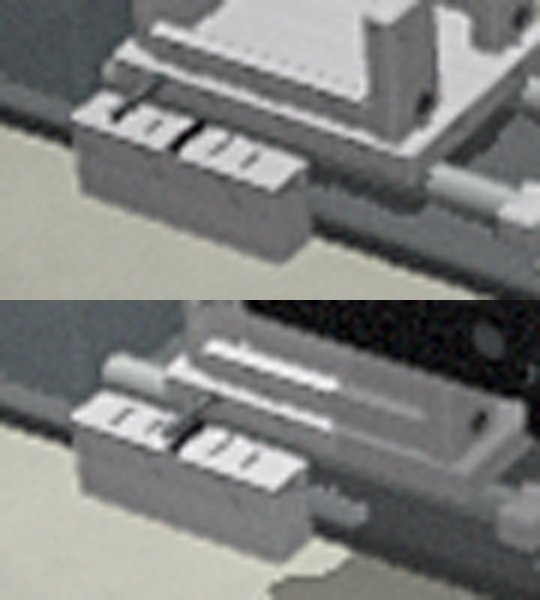

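The lower half shows the pointer just touching the broad black mark (about 165,440). The carriage has shifted about 10 px, or 18.5 to 19 mm, and the force is about 11.5 N. I'll add 1 mm and hold for two seconds.

Emit:
drive_tool:
  delta_pos:
    - [-0.1, 0, 0]
    - [0, 0, 0]
    - [0, 0, 0]
    - [0, 0, 0]
    - [0, 0, 0]
    - [0, 0, 0]
    - [0, 0, 0]
    - [0, 0, 0]
    - [0, 0, 0]
    - [0, 0, 0]
    - [0, 0, 0]
    - [0, 0, 0]
    - [0, 0, 0]
    - [0, 0, 0]
    - [0, 0, 0]
    - [0, 0, 0]
    - [0, 0, 0]
    - [0, 0, 0]
    - [0, 0, 0]
    - [0, 0, 0]
  angular:
    - [0, 0, 0]
    - [0, 0, 0]
    - [0, 0, 0]
    - [0, 0, 0]
    - [0, 0, 0]
    - [0, 0, 0]
    - [0, 0, 0]
    - [0, 0, 0]
    - [0, 0, 0]
    - [0, 0, 0]
    - [0, 0, 0]
    - [0, 0, 0]
    - [0, 0, 0]
    - [0, 0, 0]
    - [0, 0, 0]
    - [0, 0, 0]
    - [0, 0, 0]
    - [0, 0, 0]
    - [0, 0, 0]
    - [0, 0, 0]
  gripper: [0.9, 0.9, 0.9, 0.9, 0.9, 0.9, 0.9, 0.9, 0.9, 0.9, 0.9, 0.9, 0.9, 0.9, 0.9, 0.9, 0.9, 0.9, 0.9, 0.9]

```text
time_s: 17.4
tool_pos: [0.4984, -0.0404, 0.0474]
tool_rot: [179.9, -0.3, 4.6]
force: [10.4, 0.4, -4.8]
grip_width: 0.0127
grasp_force: 45.0
```

Emit:
drive_tool:
  delta_pos:
    - [0, 0, 0]
    - [0, 0, 0]
    - [0, 0, 0]
    - [0, 0, 0]
    - [0, 0, 0]
  angular:
    - [0, 0, 0]
    - [0, 0, 0]
    - [0, 0, 0]
    - [0, 0, 0]
    - [0, 0, 0]
  gripper: [0.9, 0.9, 0.9, 0.9, 0.9]

```text
time_s: 17.9
tool_pos: [0.4984, -0.0404, 0.0474]
tool_rot: [179.9, -0.3, 4.6]
force: [10.8, 1.4, -5.4]
grip_width: 0.0128
grasp_force: 45.0
```

The tool itself moved only about 17.5 mm, so I'll draw 2 mm more for margin and hold again.

Emit:
drive_tool:
  delta_pos:
    - [-0.1, 0, 0]
    - [-0.1, 0, 0]
    - [0, 0, 0]
    - [0, 0, 0]
    - [0, 0, 0]
    - [0, 0, 0]
    - [0, 0, 0]
    - [0, 0, 0]
    - [0, 0, 0]
    - [0, 0, 0]
    - [0, 0, 0]
    - [0, 0, 0]
    - [0, 0, 0]
    - [0, 0, 0]
    - [0, 0, 0]
    - [0, 0, 0]
    - [0, 0, 0]
    - [0, 0, 0]
    - [0, 0, 0]
    - [0, 0, 0]
  angular:
    - [0, 0, 0]
    - [0, 0, 0]
    - [0, 0, 0]
    - [0, 0, 0]
    - [0, 0, 0]
    - [0, 0, 0]
    - [0, 0, 0]
    - [0, 0, 0]
    - [0, 0, 0]
    - [0, 0, 0]
    - [0, 0, 0]
    - [0, 0, 0]
    - [0, 0, 0]
    - [0, 0, 0]
    - [0, 0, 0]
    - [0, 0, 0]
    - [0, 0, 0]
    - [0, 0, 0]
    - [0, 0, 0]
    - [0, 0, 0]
  gripper: [0.9, 0.9, 0.9, 0.9, 0.9, 0.9, 0.9, 0.9, 0.9, 0.9, 0.9, 0.9, 0.9, 0.9, 0.9, 0.9, 0.9, 0.9, 0.9, 0.9]

```text
time_s: 19.9
tool_pos: [0.4967, -0.0406, 0.0474]
tool_rot: [179.9, -0.4, 4.6]
force: [10.9, 1.4, -5.6]
grip_width: 0.0126
grasp_force: 45.0
```

```bash
python3 - <<'E'
from h import *
a=cam('scene')['pixels'];b=cv2.imread('pics/scene0.png');t=cv2.imread('pics/p2.png')
f=lambda i:cv2.resize(i[240:275,155:225],None,fx=10,fy=8,interpolation=cv2.INTER_CUBIC)
cv2.imwrite('pics/p3.png',np.vstack([f(b),f(a[:,:,::-1])]))
# mean of tilt/lift of block: pixel rows
E
```

```text
(no output)
```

View pics/p3.png

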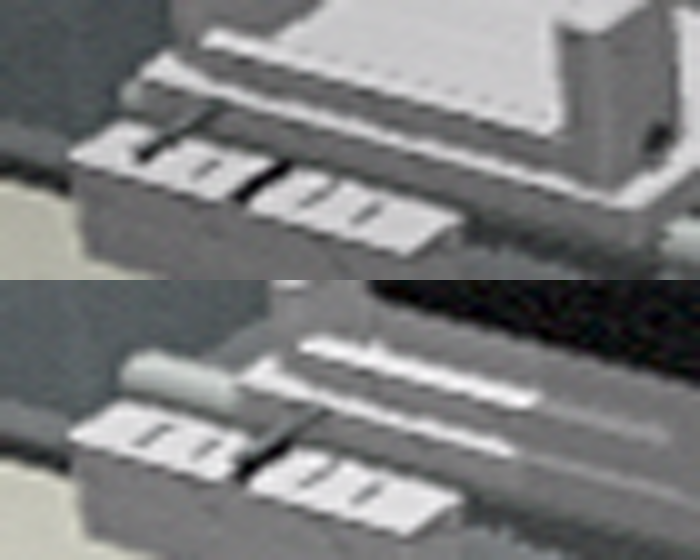

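The pointer stands on the broad mark (about 250,460 in the lower half). It was held there for about 1.8 s. Easing back gently.

Emit:
drive_tool:
  delta_pos:
    - [0.05, 0, 0]
    - [0.1, 0, 0]
    - [0.1, 0, 0]
    - [0.1, 0, 0]
    - [0.1, 0, 0]
    - [0.1, 0, 0]
    - [0.1, 0, 0]
    - [0.1, 0, 0]
    - [0.1, 0, 0]
    - [0.1, 0, 0]
    - [0.1, 0, 0]
    - [0.1, 0, 0]
    - [0.1, 0, 0]
    - [0.1, 0, 0]
    - [0.1, 0, 0]
    - [0.1, 0, 0]
    - [0.1, 0, 0]
    - [0.1, 0, 0]
    - [0.1, 0, 0]
    - [0, 0, 0]
  angular:
    - [0, 0, 0]
    - [0, 0, 0]
    - [0, 0, 0]
    - [0, 0, 0]
    - [0, 0, 0]
    - [0, 0, 0]
    - [0, 0, 0]
    - [0, 0, 0]
    - [0, 0, 0]
    - [0, 0, 0]
    - [0, 0, 0]
    - [0, 0, 0]
    - [0, 0, 0]
    - [0, 0, 0]
    - [0, 0, 0]
    - [0, 0, 0]
    - [0, 0, 0]
    - [0, 0, 0]
    - [0, 0, 0]
    - [0, 0, 0]
  gripper: [0.9, 0.9, 0.9, 0.9, 0.9, 0.9, 0.9, 0.9, 0.9, 0.9, 0.9, 0.9, 0.9, 0.9, 0.9, 0.9, 0.9, 0.9, 0.9, 0.9]

```text
time_s: 21.95
tool_pos: [0.5125, -0.0392, 0.0471]
tool_rot: [-180.0, -0.0, 4.5]
force: [4.2, 0.2, 4.7]
grip_width: 0.0129
grasp_force: 45.1
```

Emit:
drive_tool:
  delta_pos:
    - [0.1, 0, 0]
    - [0.1, 0, 0]
    - [0.1, 0, 0]
    - [0.05, 0, 0]
    - [0, 0, 0]
    - [0, 0, 0]
  angular:
    - [0, 0, 0]
    - [0, 0, 0]
    - [0, 0, 0]
    - [0, 0, 0]
    - [0, 0, 0]
    - [0, 0, 0]
  gripper: [0.9, 0.9, 0.9, 0.9, 0.9, 0.9]

```text
time_s: 22.55
tool_pos: [0.5154, -0.039, 0.0471]
tool_rot: [-180.0, 0.0, 4.5]
force: [2.5, 0.5, 6.3]
grip_width: 0.0127
grasp_force: 45.1
```

Emit:
drive_tool:
  delta_pos:
    - [0.1, 0, 0]
    - [0.05, 0, 0]
    - [0, 0, 0]
    - [0, 0, 0]
  angular:
    - [0, 0, 0]
    - [0, 0, 0]
    - [0, 0, 0]
    - [0, 0, 0]
  gripper: [0.9, 0.9, 0.9, 0.9]

```text
time_s: 22.95
tool_pos: [0.5157, -0.039, 0.0469]
tool_rot: [-180.0, 0.2, 4.5]
force: [-1.3, 0.7, 10.1]
grip_width: 0.0127
grasp_force: 45.1
```

The force has dropped to zero, so the carriage is home. Opening slowly and lifting away.

Emit:
drive_tool:
  delta_pos:
    - [0, 0, 0]
    - [0, 0, 0]
    - [0, 0, 0]
    - [0, 0, 0]
    - [0, 0, 0]
    - [0, 0, -1]
    - [0, 0, -2]
    - [0, 0, -3]
    - [0, 0, -3]
    - [0, 0, -2]
    - [-1, 3, 0]
    - [-1, 3, 0]
    - [-1, 3, 0]
    - [0, 0, 0]
    - [0, 0, 0]
  angular:
    - [0, 0, 0]
    - [0, 0, 0]
    - [0, 0, 0]
    - [0, 0, 0]
    - [0, 0, 0]
    - [0, 0, 0]
    - [0, 0, 0]
    - [0, 0, 0]
    - [0, 0, 0]
    - [0, 0, 0]
    - [0, 0, 0]
    - [0, 0, 0]
    - [0, 0, 0]
    - [0, 0, 0]
    - [0, 0, 0]
  gripper: [1.5, 2.5, 3.5, 4.5, 4.5, 4.5, 4.5, 4.5, 4.5, 4.5, 4.5, 4.5, 4.5, 4.5, 4.5]

```text
time_s: 24.45
tool_pos: [0.4944, -0.1314, 0.1575]
tool_rot: [-180.0, -0.1, 4.4]
force: [-0.1, 1.0, -0.2]
grip_width: 0.0448
grasp_force: 0.0
```

```bash
python3 - <<'E'
from sil import *
print(telemetry.get_obs()['tool_pos'],telemetry.get_obs()['force'])
a=cam('scene')['pixels'][:,:,::-1];b=cv2.imread('pics/scene0.png')
f=lambda i,y0,y1,x0,x1:i[y0:y1,x0:x1]
T=b[248:272,155:178]
r=cv2.matchTemplate(a[238:285,145:210],T,cv2.TM_CCOEFF_NORMED);_,v,_,l=cv2.minMaxLoc(r);print('pointer zone',v,l[0]-10,l[1]-10)
T=b[160:210,318:400];r=cv2.matchTemplate(a[150:220,305:415],T,cv2.TM_CCOEFF_NORMED);_,v,_,l=cv2.minMaxLoc(r);print('long block',v,l[0]-13,l[1]-10)
q=[.5791,-.0358,np.radians(4.49)]
c=np.ascontiguousarray(cv2.resize(a[180:300,135:335],None,fx=4,fy=4,interpolation=cv2.INTER_CUBIC))
cv2.imwrite('pics/end.png',c)
E
```

```text
[ 0.49464789 -0.13031646  0.15728636] [-0.08297219  1.57733719  0.06809779]
pointer zone 0.9973761439323425 0 0
long block 0.9972584843635559 0 0
```

View pics/end.png

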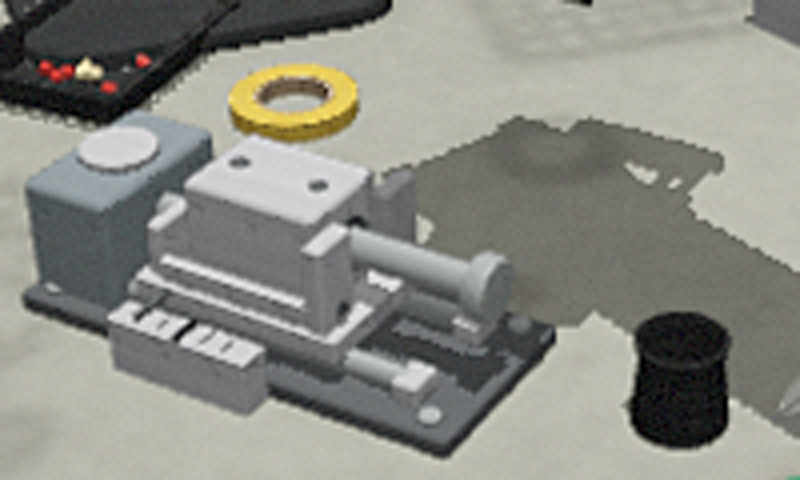

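The pointer is home (zero shift), the block lies flat in the nest with its pin out through the slot, and the long block has not moved. Handing in.

```bash
python3 -c "
from cell import env
print(env.sign_off())"
```

```text
the job is handed in; nothing more can be done
None
```

The job is handed in: the short block was seated, drawn to the 12 N mark and held about 2 s, then eased home and left in the nest. The long block was not moved, and the hand-in returned no verdict.

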